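Lock the cup nest of a filling machine with its locating pin

ROBOT

A 6-joint arm with a two-finger parallel gripper is mounted at the origin on the work surface. World frame = base frame: x ahead of the robot, y to its left, z up, the work surface at z = 0. Lengths are in m, angles in degrees, forces in N, time in s.
With the tool pointing down it reaches from about 0.3 to 0.75 m from the base axis. Payload 8.5 kg.
Tool frame: the origin (TCP) lies at the very end of the fingers, on their centre line; the grasp point (between the pads) lies 19 mm behind it; x points along the fingers, y is the direction in which the jaws open and shut, and the axes are right-handed (so a half turn about x gives the same grasp; the last joint's range is limited). The gripper opens to 85 mm and grips with 20 to 120 N. Pads are 22 mm wide; open, the fingers measure 114 mm over their backs; the gripper's body (76 mm by 85 mm) begins 54 mm behind the grasp point. The pads swing forward as they close: fully open they stand 13 mm farther back than shut.
Start: joints at [60.143, 21.807, 74.336, -0, 83.858, -12.336], TCP at [0.166, 0.524, 0.231] pointing down, gripper open.
Joint ranges: [-178.18, 178.18], [-50.72, 133.34], [12.68, 142.11], [-81.47, 261.47], [9.98, 163.14], [-165.26, 165.26]. Speed limits (degrees/s): [136.94, 136.94, 180, 180, 180, 180].

INTERFACE

Orientations are given as a 3x3 rotation matrix whose columns are the frame's x, y, z axes.
In Python, from rig import env, eyes, close_job gives the robot as it stands.
- The arm moves only by the shell command python3 -m pendant 'ROWS' [OPENING] [FORCE]. ROWS is a JSON object of lists of equal length, an entry for each row: "travel": the shift along the world's x, y, z in mm, a list of three; "delta_rot": the turn, a rotation vector about the world's x, y, z in rad, a list of three. In form: {"travel": [[x, y, z], ...], "delta_rot": [[wx, wy, wz], ...]}. A call has 1 to 20 rows; each row shifts and turns the commanded pose from where the row before left it; what a row does not reach is not made up. A row lasts 1/12 s, in which the tool goes at most 41.7 mm and 7.16 degrees, less where a joint would pass 70% of its speed; a pose out of reach is approached as far as the arm can. A call with a gripper value outside its range is refused whole. OPENING is the finger opening in mm, from 0 to 85.4, set as the call begins (- or left out, the last holds). The fingers move at their own pace and stop on an object; FORCE is the grip in N (left out, the last holds). Time passes only in rows, so rows that do not move let the fingers close. It gives the time, the measured TCP pose, the force and the opening at its end, in the units of the state.
- env.observe(): the state, without advancing time (a new reading comes with each control period).
- eyes.get_image(name): name is "side" or "top"; returns the picture (420x560x3 uint8, red, green, blue); there is no depth.
- eyes.camera_model(name): a dict with "vfov" (degrees; the focal length in pixels is half the picture's height over the tangent of half this angle, whatever the lens; pixels are square), "cx", "cy" (the principal point, pixels), "k1" (the pictures are not rectified: a ray, as slopes to the right and down, at radius r is drawn at 1 + k1 r^2 times it, then the intrinsics apply), "pose" (4x4, takes a point from camera to world coordinates). Camera axes: x right, y up, looking along -z (the intrinsics and any distortion apply to the point x, -y, -z); pixel columns grow to the right and rows downward; lengths in m; the calibration is good to about 2 mm. A picture is of the moment at which its call begins. camera_model takes no time and is no camera call.
- close_job(): hands the job in, once; it reports no verdict.
The state is a dict: "time_s": time; "q": joint angles; "qvel": joint speeds; "joint_efforts": joint torques, N m; "position": TCP position; "tool_rot": TCP orientation; "ft_force": force on the tool from outside, world axes, zero at the start; "wrist_torque": the same for the moment, N m; "grip_width": finger opening in m.
Only numpy, scipy, OpenCV 4.12 (cv2) and the standard library are available. Lean on these libraries where they do the work, as an engineer would, in place of code of your own. Each camera call takes 0.05 s, during which the arm holds its last target. There are 200 camera calls.

TASK

Lock the cup nest: take the locating pin from the grey rack, put it down through the bush of the cup-nest carriage until its tip stands on the bed, then slide pin and carriage together along the guide, towards the long end of the carriage's plate, until the pin drops into the blind hole hidden in the bed below. Leave the pin fully home and upright with its collar down on the bush, and let go. Be gentle: press neither pin nor gripper on the carriage, guide or bed with as much as 25 N, and leave everything else on the bench where it is.

Things in the scene. Friction and masses are not known exactly. Their poses are not given: they have to be found in the camera images.
- pin: Locating pin, plain steel, loose, about 140 g, upright in one hole of the rack, tip 8 mm above the table. Origin: centre of its lower tip, z up. Shaft 12 mm diameter, z 0 to 37 mm, the lowest 3 mm tapered to 8 mm; collar 26 mm diameter, z 37 to 42; round grip 18 mm diameter, z 42 to 78 mm (take it here from above).
- plug: Short steel plug with a wide mushroom head (34 mm diameter, top 50 mm above the table) in the rack's other hole; not needed, leave it there. Origin at its lower tip.
- rack: Grey plastic rack, fixed, 56 mm (x) by 140 mm (y) by 30 mm high; origin at the centre of its underside, on the table. Two holes, 14 mm diameter and 22 mm deep, at y = -36 and +36 mm; either may hold the pin.
- guide: Guide of the cup nest, fixed to the table: dark base and two white rails, 270 mm long along its own y, 104 mm wide along x; origin at the centre of its underside, on the table. Rail tops at z = 32 mm. Between the rails, under the carriage, lies the flat dark steel bed.
- bed_mid (a point): Point on the bed's top at the guide's middle (guide x = 0, y = 0, z = 20 mm), axes as the guide's. The bed has one blind hole, 14 mm diameter, 12.5 mm deep, hidden below the carriage and unmarked: its centre is at x = 0 and anywhere from y = 0 to +45 mm from this point.
- nest: Carriage: aluminium plate between the rails, square steel bush block (40 mm) on it, cup ring (74 mm) on an arm to +x. Origin below the bush, on the bed; axes as the guide's. Plate reaches 122 mm from the bore to +y, 50 to -y. Slides along y only: 2 N friction, 8 N s/m damping, stays where left; limits y = -55 and +70 mm in the guide; starts at y = -45 to -20, so the hole is 20 to 90 mm on, to +y.
- bush (a point): Centre of the upper mouth of the carriage's bush, axes as the guide's: 46 mm above the table, 26 mm above the bed. The bore, 14 mm diameter, goes through to the bed. With its tip on the bed the pin's collar stands 11 mm above the mouth; fully home the collar rests on the mouth, the tip 37 mm below it, and the pin stops the carriage from sliding.
- cup_a: Clear plastic cup, 72 mm wide, 85 mm high, loose; leave alone.
- cup_b: Another clear plastic cup, 72 mm wide, 85 mm high, loose; leave alone.
- wrench: Steel wrench, 170 mm long, lying loose; leave alone.
- collar: Steel shaft collar, 44 mm diameter, 16 mm high, loose; leave alone.
- jar: White jar, 64 mm diameter, 80 mm high, loose; leave alone.
- valve: Brass valve with a small red wheel, 88 mm high, loose; leave alone.
There are look-alikes about, which are no part of the job. What is shaped like the pin but blue, brown or turquoise is not meant.

How it is judged (in metres and radians):
On the way:
1. the pin stands through the bush, its tip down at the bed but not yet in the hole (z of pin in the frame of bush between -0.03 and -0.022 m and horizontal distance between pin and bush below 0.005 m), for 0.1 s.
At the end, for the whole second after the job is handed in: The pin is in the blind hole through the bush, its tip at least 35 mm below the bush's mouth (collar within 2 mm of the mouth), within 5 mm of the bush's axis, within 0.1 rad of upright, released and at rest (z of pin in the frame of bush below -0.035 m and horizontal distance between pin and bush below 0.005 m and angle between pin's own z axis and vertical below 0.1 rad and linear speed of pin below 0.02 m/s); the robot touches nothing.
It fails at once if the pin is pressed on the guide, bed or carriage with more than 25 N (contact force between pin and guide above 25 N).
It fails at once if the fingers or arm press on the guide or carriage with more than 25 N (contact force between any of the fingers, the arm and guide above 25 N).
It fails at once if the plug or a thing lying on the bench is moved by more than 20 mm (distance of any of plug, cup_a, cup_b, wrench, collar, jar, valve from where it was at the start of the episode above 0.02 m).
It also fails if it takes over 64 s, if anything falls off the work surface, if the arm or the gripper's body presses on something with over 40 N, if the wrist force passes 120 N, or if a joint passes its speed limit or range.

## Working session

There is one attempt and no reset: what is moved stays moved. The work goes in short steps, Python scripts to look and compute and a shell command to move; the robot and the scene stay as the last step left them, time stands still between calls to the robot, and variables do not carry over. Pictures are saved under pics/ and viewed, about 8 in all and at most 12, crops included, and the job is handed in when it is done.

```bash
mkdir -p pics; ls
python3 - <<'E'
from rig import env,eyes
import cv2,numpy as np
for n in("top","side"):
    im=eyes.get_image(n); cv2.imwrite(f"pics/{n}0.png",im[:,:,::-1]); m=eyes.camera_model(n); print(n,m)
s=env.observe(); print(s["time_s"],s["position"],s["tool_rot"],s["ft_force"],s["grip_width"])
E
```

```text
pics
top {'vfov': 51.25505409839974, 'cx': 275.0343147004434, 'cy': 205.57055244907406, 'k1': 0.012870895620279897, 'pose': array([[-0.01058665,  0.99079702, -0.13494141,  0.398091  ],
       [-0.99989722, -0.00918452,  0.01100898,  0.07904893],
       [ 0.00966829,  0.13504408,  0.99079242,  1.3729971 ],
       [ 0.        ,  0.        ,  0.        ,  1.        ]])}
side {'vfov': 44.787629052184066, 'cx': 270.9753543212232, 'cy': 215.48219729726569, 'k1': -0.032381560285977266, 'pose': array([[ 9.98608267e-01,  3.48109042e-02, -3.96198068e-02,
         5.01128268e-01],
       [-5.27319449e-02,  6.45736488e-01, -7.61737310e-01,
        -9.27448789e-01],
       [-9.32809589e-04,  7.62766405e-01,  6.46673442e-01,
         9.24329158e-01],
       [ 0.00000000e+00,  0.00000000e+00,  0.00000000e+00,
         1.00000000e+00]])}
0.1 [0.16546286 0.52425662 0.23081479] [[-6.03376578e-04  3.01101676e-01  9.53591850e-01]
 [-1.04645722e-03  9.53591312e-01 -3.01102168e-01]
 [-9.99999270e-01 -1.17957107e-03 -2.60284640e-04]] [ 0.79938969 -0.15980244 -0.13260724] 0.0856098677472432
```

View pics/top0.png

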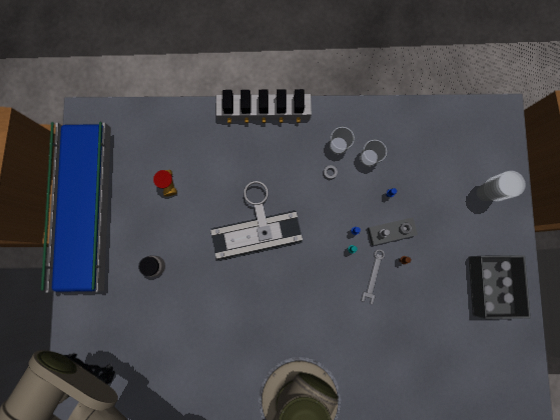

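View pics/side0.png

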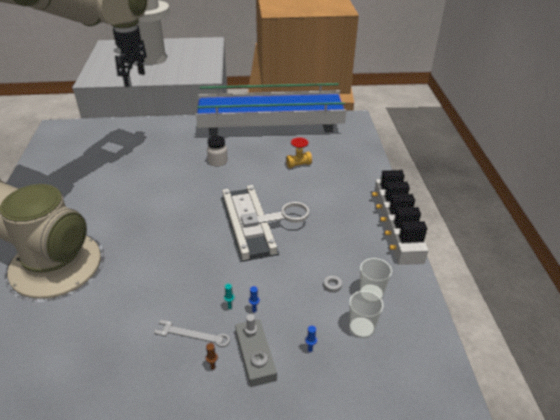

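Top shows the rack near (391,232), with upright things at (384,233) and (405,229), and the guide near (256,236). In the side view the rack has a tall pin at (250,322) and a flat-headed one at (259,360).
Candidates (top px):
- Grey one in the rack's left hole (384,233).
- Wide head in the rack's right hole (405,229), which is the plug.
- Blue (391,192) and (356,230), turquoise (353,249) and brown (406,260), all excluded by colour.

I choose (384,233) and check it in one crop.

Run:
```python
import cv2,numpy as np
t=cv2.imread("pics/top0.png");s=cv2.imread("pics/side0.png")
def c(im,x,y,w,h,k):return cv2.resize(im[y:y+h,x:x+w],None,fx=k,fy=k,interpolation=cv2.INTER_CUBIC)
# panels 400x300, scale 4 / 6 
A=c(t,360,210,66,50,6)[:300,:396]; B=c(t,205,178,100,90,4)[:300+60,:400]
C=c(s,220,305,66,80,4); D=c(s,215,180,100,80,4)
o=np.zeros((600,800,3),np.uint8)
o[:300,:396]=A; o[:320-0,400:664]=C[:320]; 
o[300:600,:400]=c(t,205,190,100,75,4)
o[320:600,400:800]=c(s,215,182,100,70,4)
cv2.imwrite("pics/crop1.png",o)
```

```text
(no output)
```

View pics/crop1.png

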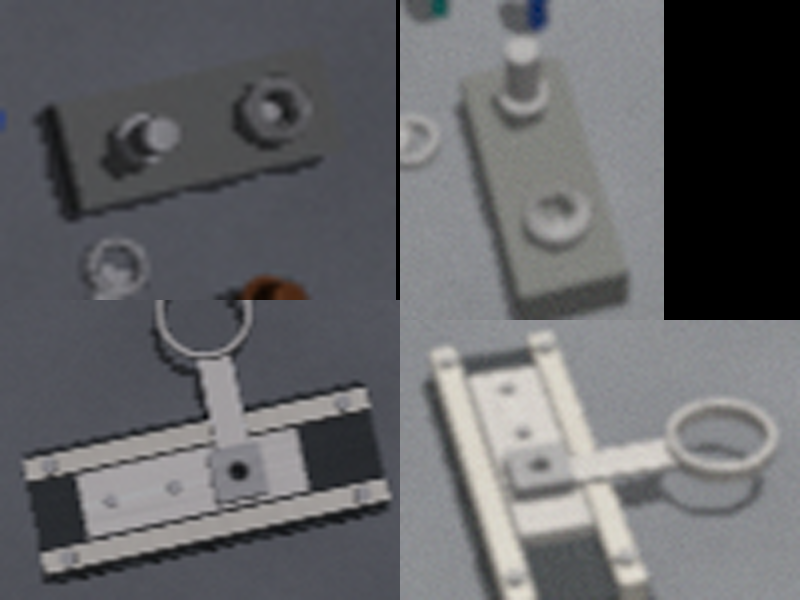

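```bash
cat > h.py <<'E'
import numpy as np,cv2
from scipy.optimize import least_squares
from rig import env,eyes
def proj(n,P):
    m=eyes.camera_model(n);T=np.linalg.inv(m["pose"]);p=T[:3,:3]@np.asarray(P,float)+T[:3,3]
    f=210/np.tan(np.radians(m["vfov"]/2));u=np.array([p[0]/-p[2],-p[1]/-p[2]])
    return u*(1+m["k1"]*(u@u))*f+[m["cx"],m["cy"]]
def onz(n,px,z):
    r=least_squares(lambda q:proj(n,[q[0],q[1],z])-px,[.45,0]);return r.x
def tri(obs):
    r=least_squares(lambda P:np.concatenate([proj(n,P)-px for n,px in obs]),[.45,0,.05]);return r.x,r.fun
def cr(X,Y,k,ox,oy): return np.array([(X+.5)/k-.5+ox,(Y+.5)/k-.5+oy])
E
python3 - <<'E'
from h import *
np.set_printoptions(precision=4,suppress=True)
pt=cr(160,134,6,360,210);ps=cr(522,48,4,220,305) ; ps=cr(122,48,4,220,305)
print("pin",onz("top",pt,.086),onz("side",ps,.086),tri([("top",pt),("side",ps)]))
t=cv2.imread("pics/top0.png",0).astype(float);s=cv2.imread("pics/side0.png",0).astype(float)
def dark(im,p,r,th):
    x,y=np.round(p).astype(int);w=np.clip(th-im[y-r:y+r+1,x-r:x+r+1],0,None);Y,X=np.mgrid[y-r:y+r+1,x-r:x+r+1];return np.array([(w*X).sum(),(w*Y).sum()])/w.sum()
bt=cr(238,170,4,205,190);bs=cr(141,144,4,215,182)
print(bt,dark(t,bt,3,95),bs); 
x,y=np.round(bt).astype(int);print(t[y-5:y+6,x-6:x+7].astype(int))
print("bush",onz("top",bt,.046),onz("side",bs,.046),tri([("top",bt),("side",bs)]))
S=[onz("top",cr(X,Y,4,205,190),.032) for X,Y in((50,166),(343,103),(70,258),(360,195))]
S2=[onz("side",cr(X,Y,4,215,182),.032) for X,Y in((48,38),(142,25),(115,258),(224,236))]
for q in(S,S2):print(np.array(q),np.mean(q,0))
for a,b in((S[1],S[0]),(S[3],S[2]),(S2[2],S2[0]),(S2[3],S2[1])):
    d=b-a;print("axis ang of guide y",np.degrees(np.arctan2(-d[0],d[1])),np.hypot(*d))
R=[onz("top",cr(X,Y,6,360,210),.086) for X,Y in((160,134),)]
pl=[onz("top",cr(275,108,6,360,210),.048),onz("side",cr(157,215,4,220,305),.048)];print("plug",pl)
E
```

```text
pin [ 0.492  -0.2623] [ 0.4925 -0.2599] (array([ 0.4923, -0.2617,  0.0882]), array([-0.0148, -0.1667, -0.1163,  0.0148]))
[264.125 232.125] [264.1987 232.3726] [249.875 217.625]
[[127 119 132 131 129 130 129 130 132 132 133 139 153]
 [128 129 129 131 132 132 131 132 132 131 133 134 148]
 [131 133 131 132 133 132 134 134 133 131 130 127 143]
 [133 135 134 133 121  97  82  98 123 128 127 126 136]
 [132 131 129 123  93  43  32  40  77 114 128 128 138]
 [122 125 127 112  68  24  20  22  51 103 130 131 135]
 [118 128 127 118  80  40  32  22  53 106 129 129 128]
 [117 128 131 132 106  59  41  45  85 122 128 127 127]
 [111 131 130 127 127 119 109 113 123 127 130 129 130]
 [107 128 127 128 128 127 128 130 131 131 131 131 131]
 [136 118 129 129 130 130 132 129 129 129 128 127 129]]
bush [0.4978 0.0983] [0.4986 0.1014] (array([0.4982, 0.0983, 0.0486]), array([-0.0141, -0.1811, -0.1573,  0.0217]))
[[0.5034 0.2423]
 [0.5498 0.0172]
 [0.4332 0.2266]
 [0.4788 0.0052]] [0.4913 0.1228]
[[0.4344 0.2385]
 [0.5021 0.2502]
 [0.4798 0.0077]
 [0.5497 0.0244]] [0.4915 0.1302]
axis ang of guide y 11.64185586610593 0.2298978057970084
axis ang of guide y 11.642578029293876 0.2260383423827142
axis ang of guide y 11.133933168663962 0.23515677012606054
axis ang of guide y 11.894549509765634 0.23083239800141261
plug [array([ 0.5074, -0.3312]), array([ 0.5073, -0.3357])]
```

Picture 3: the grey steel pin with the tall grip is at top px (386.2,231.9), and the mushroom plug is in the other hole, so the choice holds. The bush bore is at (264.1,232.2). The guide is yawed about +11.6°, and the plate's long end points to image left, which is guide +y. Next I move above the pin with the jaws along the guide's y.

```bash
python3 -m pendant '{"travel":[[15,-37,-2],[15,-37,-2],[15,-37,-2],[15,-37,-2],[15,-37,-2],[15,-37,-2],[15,-37,-2],[15,-37,-2],[15,-37,-2],[15,-37,-2],[15,-37,-2],[15,-37,-2],[15,-37,-2],[15,-37,-2],[15,-37,-2],[15,-37,-2],[15,-37,-2],[15,-37,-2],[15,-37,-2],[15,-37,-2]],"delta_rot":[[0,0,0.025],[0,0,0.025],[0,0,0.025],[0,0,0.025],[0,0,0.025],[0,0,0.025],[0,0,0.025],[0,0,0.025],[0,0,0.025],[0,0,0.025],[0,0,0.025],[0,0,0.025],[0,0,0.025],[0,0,0.025],[0,0,0.025],[0,0,0.025],[0,0,0.025],[0,0,0.025],[0,0,0.025],[0,0,0.025]]}' 40 40; python3 -m pendant '{"travel":[[0,0,0],[0,0,0]],"delta_rot":[[0,0,0],[0,0,0]]}'
```

```text
time_s: 1.77
position: [0.4657, -0.2175, 0.1909]
tool_rot: [[-0.001, -0.194, 0.981], [0.0, 0.981, 0.194], [-1.0, 0.001, -0.0]]
ft_force: [0.3, 0.4, 0.4]
grip_width: 0.04
time_s: 1.93
position: [0.4656, -0.217, 0.1903]
tool_rot: [[-0.001, -0.191, 0.982], [0.001, 0.982, 0.191], [-1.0, 0.001, -0.001]]
ft_force: [0.3, 0.7, -0.6]
grip_width: 0.0399
```

```bash
python3 -m pendant '{"travel":[[9,-15,-20],[9,-15,-20],[8.6,-14.3,-20],[0,0,0],[0,0,0]],"delta_rot":[[0,0,0.004],[0,0,0.004],[0,0,0],[0,0,0],[0,0,0]]}'
python3 - <<'E'
from h import *
o=np.zeros((600,800,3),np.uint8)
for i,(n,x,y) in enumerate((("top",345,195),("side",205,270))):
    im=eyes.get_image(n);cv2.imwrite(f"pics/{n}1.png",im[:,:,::-1])
    o[:600,400*i:400*i+400]=cv2.resize(im[y:y+120,x:x+80,::-1],None,fx=5,fy=5,interpolation=cv2.INTER_CUBIC)
cv2.imwrite("pics/crop2.png",o)
E
```

```text
time_s: 2.35
position: [0.4917, -0.2588, 0.1308]
tool_rot: [[-0.002, -0.201, 0.98], [0.002, 0.98, 0.201], [-1.0, 0.002, -0.002]]
ft_force: [-0.7, -0.6, 1.7]
grip_width: 0.0402
```

View pics/crop2.png

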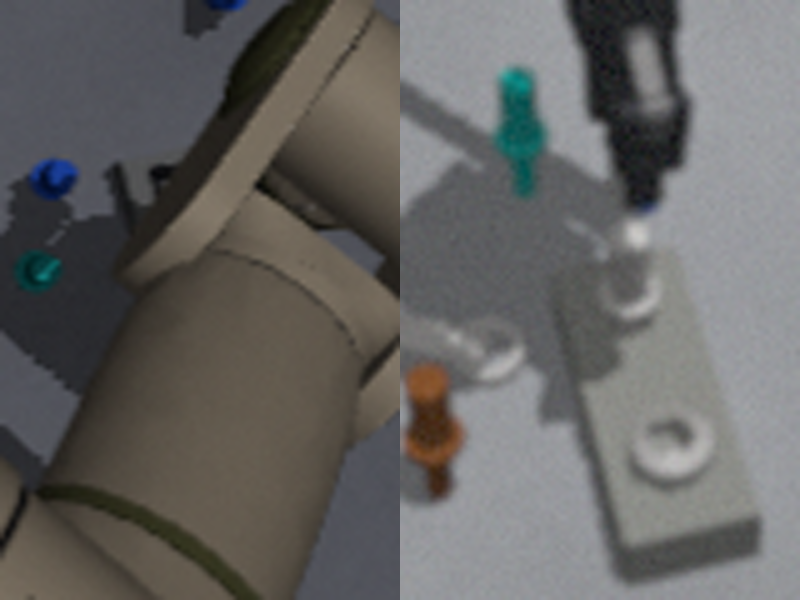

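Picture 4: the top view is hidden by the arm. In the side view the finger stands over the pin, whose top is at side px ≈(252,316), with the jaws along the rack. I go down.

```bash
python3 -m pendant '{"travel":[[0.5,-1.5,-15],[0,0,-15],[0,0,-15],[0,0,-10],[0,0,-10],[0,0,-9],[0,0,0],[0,0,0]],"delta_rot":[[0.002,0.002,0],[0,0,0],[0,0,0],[0,0,0],[0,0,0],[0,0,0],[0,0,0],[0,0,0]]}'; python3 -m pendant '{"travel":[[0,0,0],[0,0,0],[0,0,0],[0,0,0],[0,0,0],[0,0,0]],"delta_rot":[[0,0,0],[0,0,0],[0,0,0],[0,0,0],[0,0,0],[0,0,0]]}' 10 40
```

```text
time_s: 3.12
position: [0.4927, -0.2612, 0.0575]
tool_rot: [[-0.002, -0.201, 0.98], [0.002, 0.98, 0.201], [-1.0, 0.002, -0.002]]
ft_force: [-0.1, 0.0, -0.3]
grip_width: 0.0398
time_s: 3.62
position: [0.493, -0.2615, 0.058]
tool_rot: [[-0.001, -0.201, 0.98], [0.001, 0.98, 0.201], [-1.0, 0.001, -0.001]]
ft_force: [-0.0, 1.1, 5.8]
grip_width: 0.0168
```

```bash
python3 -m pendant '{"travel":[[0,0,4],[0,0,8],[0,0,13],[0,0,20],[0,0,20],[0,0,20],[0,0,20],[0,0,10],[0,0,0],[0,0,0]],"delta_rot":[[0,0,0],[0,0,0],[0,0,0],[0,0,0],[0,0,0],[0,0,0],[0,0,0],[0,0,0],[0,0,0],[0,0,0]]}' - 60
python3 -m pendant '{"travel":[[0.3,18,0],[0.3,25,0],[0.3,25,0],[0.3,25,0],[0.3,25,0],[0.3,25,0],[0.3,25,0],[0.3,25,0],[0.3,25,0],[0.3,25,0],[0.3,25,0],[0.3,25,0],[0.3,25,0],[0.3,25,0],[0.5,18,0],[0.3,0,0],[0,0,0],[0,0,0],[0,0,0]],"delta_rot":[[0,0,0],[0,0,0],[0,0,0],[0,0,0],[0,0,0],[0,0,0],[0,0,0],[0,0,0],[0,0,0],[0,0,0],[0,0,0],[0,0,0],[0,0,0],[0,0,0],[0,0,0],[0,0,0],[0,0,0],[0,0,0],[0,0,0]]}'
python3 - <<'E'
from h import *
s=env.observe();P=s["position"];print(P,s["grip_width"],s["tool_rot"])
print("tip proj",proj("side",P-[0,0,.05]),proj("top",P-[0,0,.05]),"bush",proj("side",[.4982,.0998,.046]))
o=np.zeros((600,800,3),np.uint8)
for i,(n,x,y) in enumerate((("top",225,180),("side",210,130))):
    im=eyes.get_image(n);cv2.imwrite(f"pics/{n}2.png",im[:,:,::-1])
    o[:600,400*i:400*i+400]=cv2.resize(im[y:y+120,x:x+80,::-1],None,fx=5,fy=5,interpolation=cv2.INTER_CUBIC)
cv2.imwrite("pics/crop3.png",o)
E
```

```text
time_s: 4.45
position: [0.4925, -0.2612, 0.172]
tool_rot: [[-0.002, -0.201, 0.98], [0.002, 0.98, 0.201], [-1.0, 0.003, -0.002]]
ft_force: [-0.4, 0.3, -1.9]
grip_width: 0.0165
time_s: 6.03
position: [0.4976, 0.0988, 0.1718]
tool_rot: [[-0.003, -0.2, 0.98], [0.002, 0.98, 0.2], [-1.0, 0.002, -0.003]]
ft_force: [-0.0, 0.1, -1.3]
grip_width: 0.0165
[0.49756673 0.09882153 0.17178842] 0.016468217290479124 [[-0.00304721 -0.19978257  0.97983552]
 [ 0.00181281  0.97983735  0.19978859]
 [-0.99999371  0.00238505 -0.0026236 ]]
tip proj [248.67087713 195.72459253] [263.53116255 230.23597273] bush [249.73783726 218.02203427]
```

View pics/crop3.png

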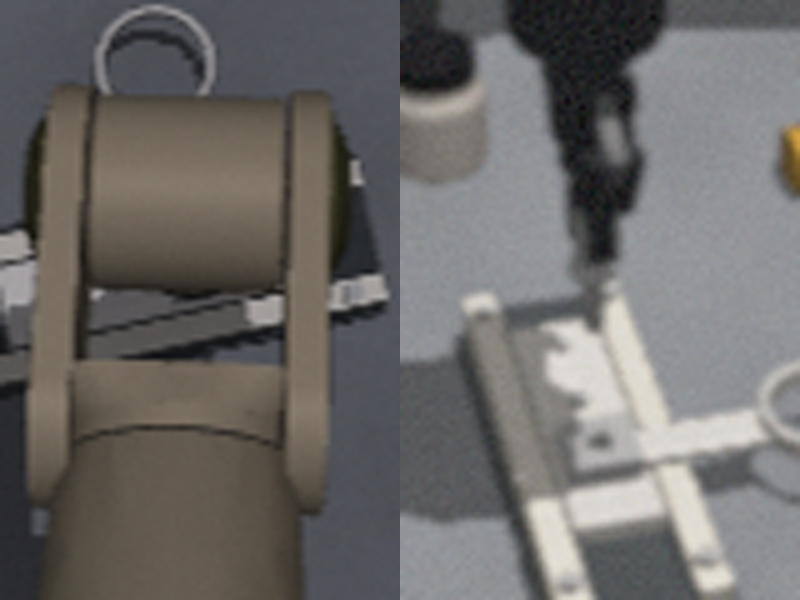

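Picture 5: the pin is held upright, tip at side px ≈(249,195) against a predicted (248.7,195.7). The bore is at (250.3,218.2). I lower to just above the mouth and compare again.

```bash
python3 -m pendant '{"travel":[[0.6,1,-10],[0,0,-15],[0,0,-15],[0,0,-12],[0,0,-8],[0,0,0],[0,0,0],[0,0,0]],"delta_rot":[[0,0,0],[0,0,0],[0,0,0],[0,0,0],[0,0,0],[0,0,0],[0,0,0],[0,0,0]]}'
python3 - <<'E'
from h import *
s=env.observe();P=s["position"];print(P)
im=np.mean([eyes.get_image("side").astype(float) for _ in range(4)],0).astype(np.uint8)
for d in ([0,0,0],[.002,0,0],[0,.002,0]):print("tip",proj("side",P-[0,0,.05]+d))
print("bush",proj("side",[.4982,.0998,.046]),proj("side",[.4982,.0998,.060]))
cv2.imwrite("pics/side3.png",im[:,:,::-1])
cv2.imwrite("pics/crop4.png",cv2.resize(im[190:240,220:280,::-1],None,fx=12,fy=12,interpolation=cv2.INTER_CUBIC))
E
```

```text
time_s: 6.8
position: [0.4987, 0.1005, 0.113]
tool_rot: [[-0.001, -0.201, 0.98], [0.002, 0.98, 0.201], [-1.0, 0.002, -0.0]]
ft_force: [-0.2, 0.7, -1.9]
grip_width: 0.016
[0.49874376 0.10048259 0.11303075]
tip [249.75865158 212.92615303]
tip [250.51941482 212.89981519]
tip [249.74268951 212.4384081 ]
bush [249.73783726 218.02203427] [249.5895351  213.98185721]
```

View pics/crop4.png

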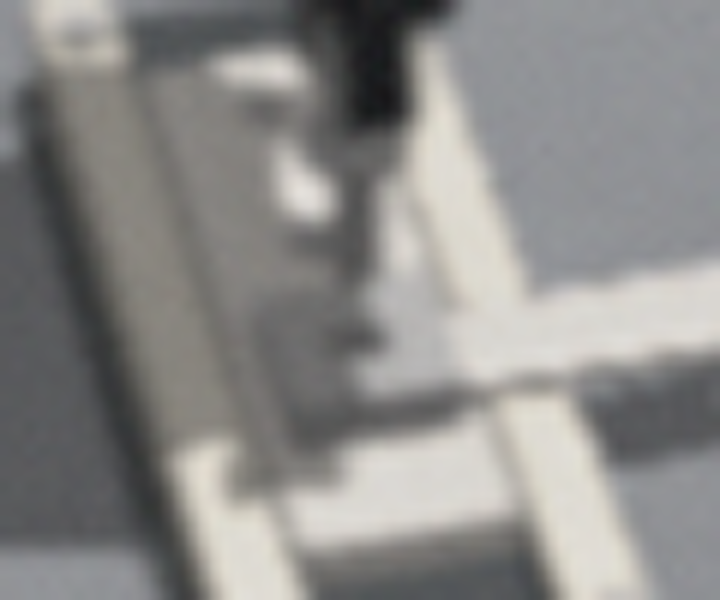

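Picture 6: the tip is at side px ≈(249.3,213.3), directly over the bore at (249.7,217.5), aligned to about 1 mm. I descend in small steps and watch the force.

```bash
python3 -m pendant '{"travel":[[0.4,-0.8,-6],[0,0,-5],[0,0,-3],[0,0,-2],[0,0,-1],[0,0,-1],[0,0,0]],"delta_rot":[[0,0,0],[0,0,0],[0,0,0],[0,0,0],[0,0,0],[0,0,0],[0,0,0]]}';python3 -m pendant '{"travel":[[0,0,-1],[0,0,-1],[0,0,0]],"delta_rot":[[0,0,0],[0,0,0],[0,0,0]]}';python3 -m pendant '{"travel":[[0,0,-1],[0,0,0]],"delta_rot":[[0,0,0],[0,0,0]]}'
```

```text
time_s: 7.58
position: [0.4987, 0.0999, 0.0942]
tool_rot: [[-0.002, -0.201, 0.98], [0.002, 0.98, 0.201], [-1.0, 0.002, -0.002]]
ft_force: [0.2, 0.1, -2.8]
grip_width: 0.016
time_s: 7.83
position: [0.4986, 0.0999, 0.0922]
tool_rot: [[-0.002, -0.201, 0.98], [0.002, 0.98, 0.201], [-1.0, 0.002, -0.002]]
ft_force: [-1.1, -0.2, -1.5]
grip_width: 0.0164
time_s: 8.0
position: [0.4986, 0.0999, 0.0912]
tool_rot: [[-0.002, -0.201, 0.98], [0.002, 0.98, 0.201], [-1.0, 0.002, -0.002]]
ft_force: [0.1, -0.4, -2.0]
grip_width: 0.016
```

```bash
python3 -m pendant '{"travel":[[0,0,-1],[0,0,-1],[0,0,-1],[0,0,0]],"delta_rot":[[0,0,0],[0,0,0],[0,0,0],[0,0,0]]}';python3 -m pendant '{"travel":[[0,0,-1.5],[0,0,-1.5],[0,0,-1],[0,0,0]],"delta_rot":[[0,0,0],[0,0,0],[0,0,0],[0,0,0]]}';python3 -m pendant '{"travel":[[0,0,-1.5],[0,0,-1.5],[0,0,-1],[0,0,-1],[0,0,0]],"delta_rot":[[0,0,0],[0,0,0],[0,0,0],[0,0,0],[0,0,0]]}'
```

```text
time_s: 8.33
position: [0.4986, 0.0999, 0.0881]
tool_rot: [[-0.002, -0.201, 0.98], [0.002, 0.98, 0.201], [-1.0, 0.002, -0.002]]
ft_force: [0.1, 0.5, -2.5]
grip_width: 0.016
time_s: 8.67
position: [0.4986, 0.0999, 0.0841]
tool_rot: [[-0.002, -0.201, 0.98], [0.002, 0.98, 0.201], [-1.0, 0.002, -0.002]]
ft_force: [0.2, 0.5, -2.0]
grip_width: 0.0164
time_s: 9.08
position: [0.4986, 0.0999, 0.0791]
tool_rot: [[-0.002, -0.201, 0.98], [0.002, 0.98, 0.201], [-1.0, 0.002, -0.002]]
ft_force: [0.8, 0.0, -1.7]
grip_width: 0.0166
```

```bash
python3 -m pendant '{"travel":[[0,0,-1.5],[0,0,-1.5],[0,0,-1],[0,0,-1],[0,0,0]],"delta_rot":[[0,0,0],[0,0,0],[0,0,0],[0,0,0],[0,0,0]]}';python3 -m pendant '{"travel":[[0,0,-1],[0,0,-0.5],[0,0,0]],"delta_rot":[[0,0,0],[0,0,0],[0,0,0]]}';python3 -m pendant '{"travel":[[0,0,-0.5],[0,0,-0.5],[0,0,0]],"delta_rot":[[0,0,0],[0,0,0],[0,0,0]]}'
```

```text
time_s: 9.5
position: [0.4986, 0.0999, 0.0741]
tool_rot: [[-0.002, -0.201, 0.98], [0.002, 0.98, 0.201], [-1.0, 0.002, -0.002]]
ft_force: [-0.9, -0.7, -2.6]
grip_width: 0.0159
time_s: 9.75
position: [0.4986, 0.0999, 0.0728]
tool_rot: [[-0.002, -0.201, 0.98], [0.002, 0.98, 0.201], [-1.0, 0.002, -0.002]]
ft_force: [-0.1, 0.2, -1.6]
grip_width: 0.0164
time_s: 10.0
position: [0.4986, 0.0999, 0.0717]
tool_rot: [[-0.002, -0.201, 0.98], [0.002, 0.98, 0.201], [-1.0, 0.002, -0.002]]
ft_force: [0.3, 0.2, -1.8]
grip_width: 0.0159
```

```bash
for i in 1 2 3 ; do echo; done; python3 -m pendant '{"travel":[[0,0,-0.5],[0,0,-0.5],[0,0,0]],"delta_rot":[[0,0,0],[0,0,0],[0,0,0]]}';python3 -m pendant '{"travel":[[0,0,-0.3],[0,0,-0.3],[0,0,0]],"delta_rot":[[0,0,0],[0,0,0],[0,0,0]]}'
```

```text
time_s: 10.25
position: [0.4986, 0.0999, 0.0707]
tool_rot: [[-0.002, -0.201, 0.98], [0.002, 0.98, 0.201], [-1.0, 0.002, -0.002]]
ft_force: [-0.2, -1.4, -1.8]
grip_width: 0.016
time_s: 10.5
position: [0.4987, 0.0999, 0.0702]
tool_rot: [[-0.002, -0.201, 0.98], [0.002, 0.98, 0.201], [-1.0, 0.002, -0.002]]
ft_force: [0.1, -0.2, -1.8]
grip_width: 0.0162
```

```bash
python3 -m pendant '{"travel":[[0,0,-0.3],[0,0,-0.3],[0,0,0]],"delta_rot":[[0,0,0],[0,0,0],[0,0,0]]}';python3 -m pendant '{"travel":[[0,0,-0.3],[0,0,-0.3],[0,0,0]],"delta_rot":[[0,0,0],[0,0,0],[0,0,0]]}'; python3 -m pendant '{"travel":[[0,0,-0.3],[0,0,0]],"delta_rot":[[0,0,0],[0,0,0]]}'
```

```text
time_s: 10.75
position: [0.4989, 0.0999, 0.0701]
tool_rot: [[-0.001, -0.201, 0.98], [0.002, 0.98, 0.201], [-1.0, 0.002, -0.001]]
ft_force: [-1.4, 0.4, 4.8]
grip_width: 0.0165
time_s: 11.0
position: [0.4991, 0.0999, 0.07]
tool_rot: [[-0.0, -0.201, 0.98], [0.002, 0.98, 0.201], [-1.0, 0.002, 0.0]]
ft_force: [-1.7, 0.7, 9.7]
grip_width: 0.0161
time_s: 11.17
position: [0.4992, 0.0999, 0.07]
tool_rot: [[0.0, -0.201, 0.98], [0.002, 0.98, 0.201], [-1.0, 0.002, 0.0]]
ft_force: [-2.3, -0.2, 12.1]
grip_width: 0.0161
```

The tip is on the bed, contact at TCP z ≈ 0.0702 m with about 14 N. I ease the press to a few N and slide the first 18 mm, which cannot reach the hole.

```bash
python3 -m pendant '{"travel":[[0,0,0.5],[0,0,0.4],[0,0,0]],"delta_rot":[[0,0,0],[0,0,0],[0,0,0]]}'; python3 -m pendant '{"travel":[[-0.2,0.98,0],[-0.2,0.98,0],[-0.2,0.98,0],[-0.2,0.98,0],[-0.2,0.98,0],[-0.2,0.98,0]],"delta_rot":[[0,0,0],[0,0,0],[0,0,0],[0,0,0],[0,0,0],[0,0,0]]}'; python3 -m pendant '{"travel":[[-0.2,0.98,0],[-0.2,0.98,0],[-0.2,0.98,0],[-0.2,0.98,0],[-0.2,0.98,0],[-0.2,0.98,0]],"delta_rot":[[0,0,0],[0,0,0],[0,0,0],[0,0,0],[0,0,0],[0,0,0]]}'
```

```text
time_s: 11.42
position: [0.4989, 0.0999, 0.0701]
tool_rot: [[-0.001, -0.201, 0.98], [0.002, 0.98, 0.201], [-1.0, 0.002, -0.001]]
ft_force: [-1.7, -0.1, 7.2]
grip_width: 0.016
time_s: 11.92
position: [0.4982, 0.1046, 0.0701]
tool_rot: [[-0.0, -0.201, 0.98], [-0.001, 0.98, 0.201], [-1.0, -0.001, -0.0]]
ft_force: [-0.8, -6.7, 5.2]
grip_width: 0.0164
time_s: 12.42
position: [0.497, 0.1104, 0.0701]
tool_rot: [[-0.0, -0.201, 0.98], [-0.001, 0.98, 0.201], [-1.0, -0.0, -0.0]]
ft_force: [-0.2, -6.9, 6.5]
grip_width: 0.0163
```

```bash
python3 -m pendant '{"travel":[[-0.2,0.98,0],[-0.2,0.98,0],[-0.2,0.98,0],[-0.2,0.98,0],[-0.2,0.98,0],[-0.2,0.98,0]],"delta_rot":[[0,0,0],[0,0,0],[0,0,0],[0,0,0],[0,0,0],[0,0,0]]}'; python3 -m pendant '{"travel":[[-0.2,0.98,0],[-0.2,0.98,0],[-0.2,0.98,0],[-0.2,0.98,0]],"delta_rot":[[0,0,0],[0,0,0],[0,0,0],[0,0,0]]}'
```

```text
time_s: 12.92
position: [0.4958, 0.1163, 0.0701]
tool_rot: [[-0.0, -0.201, 0.98], [-0.001, 0.98, 0.201], [-1.0, -0.0, -0.0]]
ft_force: [-1.0, -7.6, 5.4]
grip_width: 0.0162
time_s: 13.25
position: [0.495, 0.1202, 0.0701]
tool_rot: [[-0.0, -0.201, 0.98], [-0.001, 0.98, 0.201], [-1.0, -0.0, -0.0]]
ft_force: [0.5, -7.2, 6.3]
grip_width: 0.0161
```

```bash
python3 -m pendant '{"travel":[[-0.2,0.98,0],[-0.2,0.98,0],[-0.2,0.98,0]],"delta_rot":[[0,0,0],[0,0,0],[0,0,0]]}'
```

```text
time_s: 13.5
position: [0.4944, 0.1232, 0.0701]
tool_rot: [[-0.0, -0.201, 0.98], [-0.001, 0.98, 0.201], [-1.0, -0.0, -0.0]]
ft_force: [0.1, -7.3, 5.5]
grip_width: 0.0164
```

```bash
python3 -m pendant '{"travel":[[-0.2,0.98,0],[-0.2,0.98,0],[-0.2,0.98,0]],"delta_rot":[[0,0,0],[0,0,0],[0,0,0]]}'
```

```text
time_s: 13.75
position: [0.4938, 0.1261, 0.0701]
tool_rot: [[-0.0, -0.201, 0.98], [-0.001, 0.98, 0.201], [-1.0, -0.0, -0.0]]
ft_force: [0.2, -6.6, 6.3]
grip_width: 0.0161
```

```bash
cat > chk.py <<'E'
from rig import env
import sys
f=env.observe();F=f["ft_force"];sys.exit(0 if F[2]>3.2 and abs(F[1])<11 and f["position"][2]>.0698 else 1)
E
python3 -m pendant '{"travel":[[-0.2,0.98,0],[-0.2,0.98,0]],"delta_rot":[[0,0,0],[0,0,0]]}' && python3 chk.py && python3 -m pendant '{"travel":[[-0.2,0.98,0],[-0.2,0.98,0]],"delta_rot":[[0,0,0],[0,0,0]]}' && python3 chk.py && python3 -m pendant '{"travel":[[-0.2,0.98,0],[-0.2,0.98,0]],"delta_rot":[[0,0,0],[0,0,0]]}' && python3 chk.py && python3 -m pendant '{"travel":[[-0.2,0.98,0],[-0.2,0.98,0]],"delta_rot":[[0,0,0],[0,0,0]]}' && python3 chk.py && python3 -m pendant '{"travel":[[-0.2,0.98,0],[-0.2,0.98,0]],"delta_rot":[[0,0,0],[0,0,0]]}'
```

```text
time_s: 13.92
position: [0.4934, 0.1281, 0.0701]
tool_rot: [[-0.0, -0.201, 0.98], [-0.001, 0.98, 0.201], [-1.0, -0.0, -0.0]]
ft_force: [-0.4, -6.0, 5.8]
grip_width: 0.0162
time_s: 14.08
position: [0.493, 0.1301, 0.0701]
tool_rot: [[-0.0, -0.201, 0.98], [-0.001, 0.98, 0.201], [-1.0, -0.0, -0.0]]
ft_force: [-0.8, -7.3, 5.1]
grip_width: 0.0166
time_s: 14.25
position: [0.4926, 0.132, 0.0701]
tool_rot: [[-0.0, -0.201, 0.98], [-0.001, 0.98, 0.201], [-1.0, -0.0, -0.0]]
ft_force: [1.0, -6.6, 5.6]
grip_width: 0.016
time_s: 14.42
position: [0.4922, 0.134, 0.0701]
tool_rot: [[-0.0, -0.201, 0.98], [-0.001, 0.98, 0.201], [-1.0, -0.0, -0.0]]
ft_force: [0.1, -6.2, 6.2]
grip_width: 0.0161
time_s: 14.58
position: [0.4918, 0.1359, 0.0701]
tool_rot: [[-0.0, -0.201, 0.98], [-0.001, 0.98, 0.201], [-1.0, -0.0, -0.0]]
ft_force: [-0.0, -6.8, 6.1]
grip_width: 0.0163
```

Every pair of rows is checked, so I continue the same way.

```bash
python3 -m pendant '{"travel":[[-0.2,0.98,0],[-0.2,0.98,0]],"delta_rot":[[0,0,0],[0,0,0]]}' && python3 chk.py && python3 -m pendant '{"travel":[[-0.2,0.98,0],[-0.2,0.98,0]],"delta_rot":[[0,0,0],[0,0,0]]}' && python3 chk.py && python3 -m pendant '{"travel":[[-0.2,0.98,0],[-0.2,0.98,0]],"delta_rot":[[0,0,0],[0,0,0]]}' && python3 chk.py && python3 -m pendant '{"travel":[[-0.2,0.98,0],[-0.2,0.98,0]],"delta_rot":[[0,0,0],[0,0,0]]}' && python3 chk.py && python3 -m pendant '{"travel":[[-0.2,0.98,0],[-0.2,0.98,0]],"delta_rot":[[0,0,0],[0,0,0]]}' && python3 chk.py && python3 -m pendant '{"travel":[[-0.2,0.98,0],[-0.2,0.98,0]],"delta_rot":[[0,0,0],[0,0,0]]}' && python3 chk.py && python3 -m pendant '{"travel":[[-0.2,0.98,0],[-0.2,0.98,0]],"delta_rot":[[0,0,0],[0,0,0]]}'
```

```text
time_s: 14.75
position: [0.4913, 0.1379, 0.0701]
tool_rot: [[-0.0, -0.201, 0.98], [-0.001, 0.98, 0.201], [-1.0, -0.0, -0.001]]
ft_force: [-0.8, -7.9, 6.2]
grip_width: 0.0164
time_s: 14.92
position: [0.4909, 0.1398, 0.0701]
tool_rot: [[-0.0, -0.201, 0.98], [-0.001, 0.98, 0.201], [-1.0, -0.0, -0.001]]
ft_force: [-0.3, -6.8, 5.9]
grip_width: 0.016
time_s: 15.08
position: [0.4905, 0.1418, 0.0701]
tool_rot: [[-0.0, -0.201, 0.98], [-0.001, 0.98, 0.201], [-1.0, -0.0, -0.0]]
ft_force: [-0.3, -7.4, 6.1]
grip_width: 0.0162
time_s: 15.25
position: [0.4901, 0.1438, 0.0701]
tool_rot: [[-0.0, -0.201, 0.98], [-0.001, 0.98, 0.201], [-1.0, -0.0, -0.001]]
ft_force: [-0.1, -7.3, 6.5]
grip_width: 0.0163
time_s: 15.42
position: [0.4897, 0.1457, 0.0701]
tool_rot: [[-0.0, -0.201, 0.98], [-0.001, 0.98, 0.201], [-1.0, -0.0, -0.001]]
ft_force: [-0.7, -6.6, 6.6]
grip_width: 0.0163
time_s: 15.58
position: [0.4894, 0.1477, 0.0701]
tool_rot: [[-0.0, -0.201, 0.98], [-0.001, 0.98, 0.201], [-1.0, -0.0, -0.0]]
ft_force: [-0.3, -7.0, 5.5]
grip_width: 0.0159
time_s: 15.75
position: [0.4889, 0.1497, 0.0701]
tool_rot: [[-0.0, -0.201, 0.98], [-0.0, 0.98, 0.201], [-1.0, -0.0, -0.001]]
ft_force: [-0.5, -7.0, 7.6]
grip_width: 0.0164
```

```bash
python3 -m pendant '{"travel":[[-0.2,0.98,0],[-0.2,0.98,0]],"delta_rot":[[0,0,0],[0,0,0]]}' && python3 chk.py && python3 -m pendant '{"travel":[[-0.2,0.98,0],[-0.2,0.98,0]],"delta_rot":[[0,0,0],[0,0,0]]}' && python3 chk.py && python3 -m pendant '{"travel":[[-0.2,0.98,0],[-0.2,0.98,0]],"delta_rot":[[0,0,0],[0,0,0]]}' && python3 chk.py && python3 -m pendant '{"travel":[[-0.2,0.98,0],[-0.2,0.98,0]],"delta_rot":[[0,0,0],[0,0,0]]}' && python3 chk.py && python3 -m pendant '{"travel":[[-0.2,0.98,0],[-0.2,0.98,0]],"delta_rot":[[0,0,0],[0,0,0]]}' && python3 chk.py && python3 -m pendant '{"travel":[[-0.2,0.98,0],[-0.2,0.98,0]],"delta_rot":[[0,0,0],[0,0,0]]}' && python3 chk.py && python3 -m pendant '{"travel":[[-0.2,0.98,0],[-0.2,0.98,0]],"delta_rot":[[0,0,0],[0,0,0]]}'
```

```text
time_s: 15.92
position: [0.4885, 0.1516, 0.0701]
tool_rot: [[-0.0, -0.201, 0.98], [-0.0, 0.98, 0.201], [-1.0, -0.0, -0.001]]
ft_force: [0.5, -6.1, 6.5]
grip_width: 0.0162
time_s: 16.08
position: [0.4881, 0.1536, 0.0701]
tool_rot: [[-0.0, -0.201, 0.98], [-0.0, 0.98, 0.201], [-1.0, -0.0, -0.001]]
ft_force: [-0.1, -6.5, 5.3]
grip_width: 0.0162
time_s: 16.25
position: [0.4876, 0.1557, 0.07]
tool_rot: [[-0.001, -0.201, 0.98], [-0.0, 0.98, 0.201], [-1.0, -0.0, -0.001]]
ft_force: [-1.2, -6.5, 5.0]
grip_width: 0.0163
time_s: 16.42
position: [0.487, 0.1578, 0.0699]
tool_rot: [[-0.001, -0.201, 0.98], [0.0, 0.98, 0.201], [-1.0, 0.0, -0.001]]
ft_force: [-1.0, -4.2, 2.6]
grip_width: 0.0161
```

The force drops off here at TCP y = 0.158, so the tip is over the hole's edge. I creep forward.

```bash
python3 -m pendant '{"travel":[[-0.2,0.98,0]],"delta_rot":[[0,0,0]]}'; python3 -m pendant '{"travel":[[-0.2,0.98,0]],"delta_rot":[[0,0,0]]}'
```

```text
time_s: 16.5
position: [0.4866, 0.1591, 0.0696]
tool_rot: [[-0.002, -0.201, 0.98], [0.001, 0.98, 0.201], [-1.0, 0.001, -0.002]]
ft_force: [0.1, -1.3, -0.6]
grip_width: 0.0162
time_s: 16.58
position: [0.4862, 0.1605, 0.0694]
tool_rot: [[-0.002, -0.201, 0.98], [0.002, 0.98, 0.201], [-1.0, 0.002, -0.002]]
ft_force: [0.3, -2.7, -0.7]
grip_width: 0.0161
```

```bash
python3 -m pendant '{"travel":[[-0.1,0.49,-0.5],[0,0,-0.5],[0,0,0]],"delta_rot":[[0,0,0],[0,0,0],[0,0,0]]}'; python3 -m pendant '{"travel":[[0,0,-0.6],[0,0,-0.6],[0,0,0]],"delta_rot":[[0,0,0],[0,0,0],[0,0,0]]}'
```

```text
time_s: 16.83
position: [0.4859, 0.1612, 0.0683]
tool_rot: [[-0.003, -0.201, 0.98], [0.002, 0.98, 0.201], [-1.0, 0.003, -0.002]]
ft_force: [-1.3, -1.1, -1.9]
grip_width: 0.0162
time_s: 17.08
position: [0.4861, 0.1611, 0.0672]
tool_rot: [[-0.002, -0.201, 0.98], [0.002, 0.98, 0.201], [-1.0, 0.002, -0.002]]
ft_force: [-0.6, -0.9, -1.7]
grip_width: 0.0162
```

```bash
cat > chk2.py <<'E'
from rig import env
import sys
f=env.observe();F=f["ft_force"];sys.exit(0 if F[2]<4 and abs(F[1])<8 and abs(F[0])<8 else 1)
E
python3 -m pendant '{"travel":[[0,0,-0.6],[0,0,-0.6],[0,0,0]],"delta_rot":[[0,0,0],[0,0,0],[0,0,0]]}' && python3 chk2.py && python3 -m pendant '{"travel":[[0,0,-0.6],[0,0,-0.6],[0,0,0]],"delta_rot":[[0,0,0],[0,0,0],[0,0,0]]}' && python3 chk2.py && python3 -m pendant '{"travel":[[0,0,-0.6],[0,0,-0.6],[0,0,0]],"delta_rot":[[0,0,0],[0,0,0],[0,0,0]]}' && python3 chk2.py && python3 -m pendant '{"travel":[[0,0,-0.6],[0,0,-0.6],[0,0,0]],"delta_rot":[[0,0,0],[0,0,0],[0,0,0]]}'
```

```text
time_s: 17.33
position: [0.4861, 0.1611, 0.0661]
tool_rot: [[-0.002, -0.201, 0.98], [0.002, 0.98, 0.201], [-1.0, 0.002, -0.002]]
ft_force: [-0.7, -1.8, -1.6]
grip_width: 0.0162
time_s: 17.58
position: [0.4862, 0.1611, 0.0649]
tool_rot: [[-0.002, -0.201, 0.98], [0.002, 0.98, 0.201], [-1.0, 0.002, -0.002]]
ft_force: [-0.9, -1.8, -1.6]
grip_width: 0.0164
time_s: 17.83
position: [0.4861, 0.1611, 0.0637]
tool_rot: [[-0.002, -0.201, 0.98], [0.002, 0.98, 0.201], [-1.0, 0.002, -0.002]]
ft_force: [-0.6, -1.2, -2.2]
grip_width: 0.0161
time_s: 18.08
position: [0.4861, 0.1611, 0.0625]
tool_rot: [[-0.002, -0.201, 0.98], [0.002, 0.98, 0.201], [-1.0, 0.002, -0.002]]
ft_force: [0.2, -1.5, -1.5]
grip_width: 0.0161
```

```bash
python3 -m pendant '{"travel":[[0,0,-0.6],[0,0,-0.6],[0,0,0]],"delta_rot":[[0,0,0],[0,0,0],[0,0,0]]}' && python3 chk2.py && python3 -m pendant '{"travel":[[0,0,-0.6],[0,0,-0.6],[0,0,0]],"delta_rot":[[0,0,0],[0,0,0],[0,0,0]]}' && python3 chk2.py && python3 -m pendant '{"travel":[[0,0,-0.5],[0,0,-0.3],[0,0,0]],"delta_rot":[[0,0,0],[0,0,0],[0,0,0]]}' && python3 chk2.py && python3 -m pendant '{"travel":[[0,0,-0.4],[0,0,0]],"delta_rot":[[0,0,0],[0,0,0]]}' && python3 chk2.py && python3 -m pendant '{"travel":[[0,0,-0.4],[0,0,0]],"delta_rot":[[0,0,0],[0,0,0]]}'
```

```text
time_s: 18.33
position: [0.4862, 0.1611, 0.0613]
tool_rot: [[-0.002, -0.201, 0.98], [0.002, 0.98, 0.201], [-1.0, 0.002, -0.002]]
ft_force: [0.0, -2.1, -1.5]
grip_width: 0.0159
time_s: 18.58
position: [0.4862, 0.1611, 0.0601]
tool_rot: [[-0.002, -0.201, 0.98], [0.002, 0.98, 0.201], [-1.0, 0.002, -0.002]]
ft_force: [-0.3, -1.1, -2.3]
grip_width: 0.0164
time_s: 18.83
position: [0.4862, 0.1611, 0.0594]
tool_rot: [[-0.002, -0.201, 0.98], [0.002, 0.98, 0.201], [-1.0, 0.002, -0.002]]
ft_force: [-0.1, -1.2, -0.8]
grip_width: 0.0162
time_s: 19.0
position: [0.4862, 0.1611, 0.0592]
tool_rot: [[-0.002, -0.201, 0.98], [0.002, 0.98, 0.201], [-1.0, 0.002, -0.001]]
ft_force: [-1.1, -1.9, 2.1]
grip_width: 0.0162
time_s: 19.17
position: [0.4862, 0.1611, 0.0592]
tool_rot: [[-0.001, -0.201, 0.98], [0.002, 0.98, 0.201], [-1.0, 0.002, -0.001]]
ft_force: [-3.2, -2.9, 6.6]
grip_width: 0.0163
```

The collar is seated at TCP z = 0.0592, as computed. I ease the press, open, retract and look.

```bash
python3 -m pendant '{"travel":[[0,0,0.7],[0,0,0]],"delta_rot":[[0,0,0],[0,0,0]]}'; python3 -m pendant '{"travel":[[0,0,0],[0,0,0],[0,0,0],[0,0,0],[0,0,0],[0,0,0]],"delta_rot":[[0,0,0],[0,0,0],[0,0,0],[0,0,0],[0,0,0],[0,0,0]]}' 40; python3 -m pendant '{"travel":[[0,0,5],[0,0,10],[0,0,15],[0,0,20],[0,0,25],[0,0,25],[0,0,25],[0,0,25],[-10,25,25],[-10,30,0],[-10,30,0],[-10,30,0],[-10,30,0],[-10,30,0],[0,0,0],[0,0,0],[0,0,0]],"delta_rot":[[0,0,0],[0,0,0],[0,0,0],[0,0,0],[0,0,0],[0,0,0],[0,0,0],[0,0,0],[0,0,0],[0,0,0],[0,0,0],[0,0,0],[0,0,0],[0,0,0],[0,0,0],[0,0,0],[0,0,0]]}'
python3 - <<'E'
from h import *
o=np.zeros((600,800,3),np.uint8)
P=np.array([.4862,.1611,.087])
for i,n in enumerate(("top","side")):
    im=eyes.get_image(n);cv2.imwrite(f"pics/{n}4.png",im[:,:,::-1]);print(n,proj(n,P))
    u,v=np.round(proj(n,P)).astype(int);x,y=u-40,v-40
    o[:600,400*i:400*i+400]=cv2.resize(im[y:y+120,x:x+80,::-1],None,fx=5,fy=5,interpolation=cv2.INTER_CUBIC)
cv2.imwrite("pics/crop5.png",o)
E
```

```text
time_s: 19.33
position: [0.4862, 0.1611, 0.0593]
tool_rot: [[-0.002, -0.201, 0.98], [0.002, 0.98, 0.201], [-1.0, 0.002, -0.002]]
ft_force: [0.2, -1.3, -0.6]
grip_width: 0.0164
time_s: 19.83
position: [0.4862, 0.1612, 0.0593]
tool_rot: [[-0.002, -0.201, 0.98], [0.002, 0.98, 0.201], [-1.0, 0.002, -0.001]]
ft_force: [0.3, 0.2, -0.0]
grip_width: 0.0399
time_s: 21.25
position: [0.4262, 0.3358, 0.2345]
tool_rot: [[-0.002, -0.201, 0.98], [0.002, 0.98, 0.201], [-1.0, 0.002, -0.001]]
ft_force: [0.1, -0.8, -0.7]
grip_width: 0.0401
top [242.53054588 235.25109977]
side [244.3719679 191.7866667]
```

View pics/crop5.png

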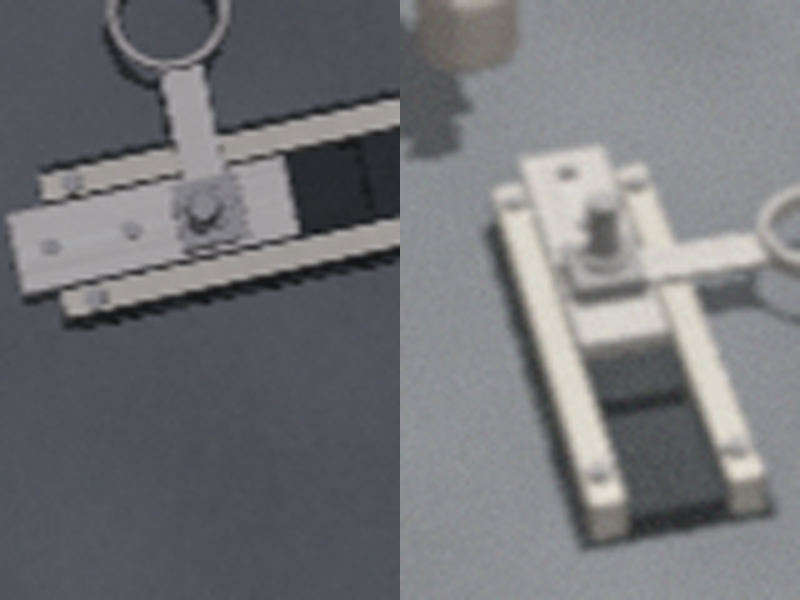

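Picture 7: the pin stands upright in the bush with its collar down. Its top is at side px (244.4,191.6), against (244.4,191.8) predicted for fully home. I compare the bystanders numerically, then hand in.

Run:
```python
from h import *
from rig import close_job
for n,R in (("side",{"cups":(345,255,55,85),"collar":(320,270,26,26),"wrench":(150,315,84,35),"plug":(245,345,30,40),"valve":(283,135,34,34),"jar":(203,133,28,36)}),):
    a=cv2.imread(f"pics/{n}0.png",0);b=cv2.imread(f"pics/{n}4.png",0)
    for k,(x,y,w,h) in R.items():
        r=cv2.matchTemplate(b[y-8:y+h+8,x-8:x+w+8],a[y:y+h,x:x+w],cv2.TM_CCOEFF_NORMED);_,v,_,l=cv2.minMaxLoc(r);print(k,round(v,3),np.array(l)-8)
s=env.observe();print(s["time_s"],s["ft_force"]);close_job()
```

```text
cups 0.993 [0 0]
collar 0.99 [0 0]
wrench 0.983 [0 0]
plug 0.992 [0 0]
valve 0.992 [0 0]
jar 0.939 [0 0]
21.35 [-0.60841217 -0.52982012  0.61598137]
the job is handed in; nothing more can be done
```

The pin is home in the blind hole with its collar down on the bush, the gripper is off it, and I handed the job in at about 21 s.

I took the grey pin from the rack and put it through the bush until its tip stood on the bed, pressing about 14 N net at most. I then slid pin and carriage about 62 mm to guide +y until the pin dropped in, and lowered it 11 mm until the collar met the bush.

**Last checks:**
- **Pin:** the collar seated at TCP z = 0.0592 m, exactly 11 mm below the bed contact. The last side picture shows the pin upright, its top at (244.4, 191.6) px against (244.4, 191.8) predicted.
- **Forces:** no wrist reading went above about 12 N while pin or gripper touched the carriage or bed. These are readings at the end of each move, so a brief peak in between would not show.
- **Other things:** the cups, collar, wrench, plug, valve and jar show no shift at whole-pixel matching (about 2.6 mm per pixel) in the side view.
- **Gripper:** it stands well clear of everything, with force near zero.

No check failed. The one oddity is that the gripper read 16–17 mm on the 18 mm grip. The pin never slipped.

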